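# Dew-point check at the lacquer curing box

### The job

Check that the red dish will not sweat in the curing box: lift the orange meter out of its wooden holder, point the infrared eye on its nose straight down at the middle of the red dish with the blade's tip a few centimetres above the dish, and hold it steady there for two seconds. Then pass the meter's blade straight down through the brass port in the box's lid, without forcing it, until the white line on the blade has gone in but the orange handle is still clear of the brass, and finish while still holding the meter there, upright and motionless, with the blade in the port. Both dishes are wet with lacquer, so touch neither, and leave the jar, the spatula and the dishes where they are.

Things in the scene. Friction and masses are not known exactly. Their poses are not given: they have to be found in the camera images.
- meter_grip (a point): Grip centre of the orange handle (28 mm in x, 36 mm in y, 100 mm tall) of the meter, standing upright in the holder at the start. On the blade's axis, 22 mm below the handle's top, 78 mm above its lower end, 178 mm above the blade's tip. z up along the blade and handle; y across the blade's width and the handle's 36 mm sides with rubber pads to grip; -x is the front, with display and nose.
- meter_tip (a point): Lower end of the meter's blade, on its axis; axes as meter_grip. The blade is 5 mm thick (x), 20 mm wide (y), 100 mm long from the handle to the tip; its last 12 mm taper to 2.4 by 8 mm. The white line round it lies 65 to 67 mm above the tip.
- meter_eye (a point): Lens of the meter's infrared eye, under the nose, 22 mm in front (-x) of the blade's axis and 102 mm above the tip; it looks along the blade, towards -z. Axes as meter_grip.
- meter_spot (a point): The point on the eye's line of sight 140 mm beyond the lens (38 mm past the level of the blade's tip); axes as meter_grip. The spot the eye reads is where this line meets the dish.
- port (a point): Centre of the slot's mouth in the brass plate on the box's lid, level with the plate's top, 134 mm above the bench; z up. The slot is 22 mm long (y) and 7 mm wide (x); the plate is 4 mm thick, 50 mm (x) by 66 mm (y), on top of the lid board. Under it the lid's hole is wider (32 by 16 mm), and below that the box is empty to its floor, 122 mm under this point.
- curing_box: Closed cedar box, 260 mm (x) by 300 mm (y; lid 310), 130 mm tall with its lid, with a brass port and behind it a clear pane in the lid. Origin at the middle of its underside; its -x side is the front, with the latch. The port lies 70 mm to the front of the middle. Fixed.
- holder: Light wooden block, 86 mm (x) by 90 mm (y) at the foot, 106 mm tall, with a blind slot (11 mm in x by 26 mm in y, 103 mm deep) in which the meter's blade stands; the handle's lower end rests on the block's top. Origin at the middle of its underside, on the bench. Fixed.
- dish_red_face (a point): Middle of the upper face of the red lacquered dish, 49 mm above the bench; z up. The round dish is 110 mm across, its rim 13 mm above this point; it stands loose on a turned wooden post with a 72 mm foot.
- dish_black_face (a point): Middle of the upper face of the black lacquered dish, the same size and kind of post as the red one. Bystander.
- dish_red: The red dish with its post, 62 mm tall in all; origin at the middle of its underside.
- dish_black: The black dish with its post, 62 mm tall in all; origin at the middle of its underside. Bystander.
- meter: The whole handheld meter, 0.12 to 0.24 kg: orange handle, flat steel blade pointing down from it, and at the front of the handle's lower end the dark nose, 18 mm (x) by 22 mm (y) by 30 mm tall, whose underside is 4 mm higher than the handle's. Origin at the blade's tip, axes as meter_grip.
- jar: White lacquer jar with dark cap, 60 mm across, 75 mm tall; origin at the middle of its underside. Bystander.
- spatula: Flat wooden spatula lying on the bench, 180 mm long (x), up to 44 mm wide, 7 mm thick at most; origin at its middle, on the bench. Bystander.

How it is judged:
On the way:
1. held meter's eye on the middle of the red dish: line of sight within 20 mm of it, meter within 0.2 rad of upright, tip 15 to 95 mm above the dish's face, steady for 1 s (horizontal distance between meter_spot and dish_red_face below 0.02 m and angle between meter_grip's own z axis and vertical below 0.2 rad and z of meter_tip in the frame of dish_red_face between 0.015 and 0.095 m and contact force between the fingers and meter above 2 N and linear speed of meter below 0.02 m/s and angular speed of meter below 0.2 rad/s), for 1 s.
At the end, for the whole second after the job is handed in: Blade through the port, white line in: tip 65 to 97 mm below the brass and within 12 mm of the port's axis, meter within 0.12 rad of upright, motionless, gripped over 2 N, pressing on the box under 15 N; dishes, jar, spatula within 15 mm of their places (z of meter_tip in the frame of port between -0.097 and -0.065 m and horizontal distance between meter_tip and port below 0.012 m and angle between the y axis of meter_grip and the y axis of port, either way round below 0.2 rad and angle between meter_grip's own z axis and vertical below 0.12 rad and contact force between the fingers and meter above 2 N and contact force between meter and curing_box below 15 N and linear speed of meter below 0.02 m/s and angular speed of meter below 0.2 rad/s and distance of each of dish_red, dish_black, jar, spatula from where it was at the start of the episode below 0.015 m); the arm keeps its last pose, push and grip.
It fails at once if the wet red dish is touched (contact force between any of meter, the arm, the fingers and dish_red above 0.2 N).
It fails at once if the wet black dish is touched (contact force between any of meter, the arm, the fingers and dish_black above 0.2 N).
It fails at once if the meter is forced against the box with more than 40 N (contact force between meter and curing_box above 40 N).
It fails at once if the jar, the spatula or a dish is moved by more than 15 mm (distance of any of jar, spatula, dish_red, dish_black from where it was at the start of the episode above 0.015 m).
It also fails if it takes over 58 s, if anything falls off the work surface, if the arm or the gripper's body presses on something with over 40 N, if the wrist force passes 120 N, or if a joint passes its speed limit or range.

### The arm

A 7-joint arm with a two-finger parallel gripper is mounted at the origin on the work surface. World frame = base frame: x ahead of the robot, y to its left, z up, the work surface at z = 0. Lengths are in m, angles in rad, forces in N, time in s.
With the tool pointing down it reaches from about 0.4 to 0.875 m from the base axis. Payload 19.3 kg.
Tool frame: the origin (TCP) lies where the fingers leave the gripper's body, on its centre line; the fingertips stand bot.tip_reach ahead of it and the grasp point (between the pads) lies 54 mm ahead of it (bot.tip_reach is the distance from the TCP to the fingertips, in m); z points along the fingers, y is the line along which they close (so a half turn about z gives the same grasp; the last joint's range is limited). The gripper opens to 85 mm and grips with 20 to 120 N. Pads are 22 mm wide; open, the fingers measure 114 mm over their backs; the gripper's body (76 mm by 85 mm) begins 54 mm behind the grasp point. The pads swing forward as they close: fully open they stand 13 mm farther back than shut.
Start: joints at [1.202, 0.521, -0.036, 1.599, 0.021, 1.021, -0.113], TCP at [0.184, -0.597, 0.304] pointing down, gripper open.
Joint ranges: [-2.91, 2.91], [-0.3, 2.13], [-1.5, 1.42], [0.17, 2.43], [-1.26, 4.41], [0.16, 1.93], [-2.52, 2.52]. Speed limits (rad/s): [1.89, 1.89, 2.39, 2.39, 3.01, 3.01, 3.01].

### API

Orientations are given as [roll, pitch, yaw] about the fixed x, y, z axes, in that order (R = Rz(yaw) Ry(pitch) Rx(roll)).
In Python, from workcell import bot gives the robot as it stands. The module is installed in compiled form; this text tells all that it offers.
- The arm moves only by the shell command python3 -m jog 'ROWS' [FORCE]. ROWS is JSON, a list that holds one entry, the list of rows, each a list of 7 numbers: the shift along the tool's x, y, z in mm, then the turn, a rotation vector about the tool's x, y, z in rad, then the opening, from 0 (shut) to 1 (fully open). In form: [[[tx, ty, tz, wx, wy, wz, fingers], ...]]. A call has 1 to 5 rows; each row shifts and turns the commanded pose from where the row before left it, along the tool's axes as they then stand; what a row does not reach is not made up. A row lasts 1/10 s, in which the tool goes at most 50 mm and 8.59 degrees, less where a joint would pass 70% of its speed; a pose out of reach is approached as far as the arm can. A call is refused whole if a number of a shift passes 50 or a number of a turn 0.15, either way. A call with a gripper value outside its range is refused whole. The fingers move at their own pace and stop on an object; FORCE is the grip in N (left out, the last holds). Time passes only in rows, so rows that do not move let the fingers close. It gives the time, the measured TCP pose, the force, the opening and the grip force at its end, in the units of the state.
- bot.observe(): the state, without advancing time (a new reading comes with each control period).
- bot.grab_frame(name): name is "scene" or "side" or "wrist"; returns a dict with "img" (400x640x3 uint8, red, green, blue), "intrinsics" (3x3 intrinsics, pixels), "R" (3x3) and "t" (3): a world point X has camera coordinates R X + t; the wrist camera has in their place "tool_from_camera" (4x4, takes a point from camera to tool coordinates, whose origin is the TCP and whose axes are the flange's). Camera axes: x right, y down, z forward; pixel columns grow to the right and rows downward; lengths in m; the calibration is good to about 2 mm. A picture is of the moment at which its call begins: read the wrist's pose just before it. There is no depth.
- bot.job_done(): hands the job in; it is judged then, once.
Trained networks look in a picture, given as the dict that the camera call returned (one of the last four; its "shot" number tells which), for a name from the list of things; names that differ only in an ending like _2 or _b are one class to them, and where a whole thing is asked for, a point or a joint stands for the part that bears it (a point fixed in the world has none). Each returns a list of dicts, best first, with "conf" (0 to 1); they miss things now and then, are a little off and sometimes report something else, mostly with a low value. They report only what shows in the picture. A call takes as long as a camera call.
- bot.trace(query, picture): "region" (400x640 bool, what is visible of it).
- bot.spot_point(query, picture): "xyz" ([x, y, z] in m, in world coordinates, good to about 4 mm: a listed point, or the origin of a listed thing).
The state is a dict: "clock": time; "qpos": joint angles; "qd": joint speeds; "joint_efforts": joint torques, N m; "position": TCP position; "tool_rot": TCP orientation; "force": force on the tool from outside, world axes, zero at the start; "moment": the same for the moment, N m; "grip_width": finger opening in m; "finger_force": force on a finger pad.
Only numpy, scipy, OpenCV 4.12 (cv2) and the standard library are available. Lean on these libraries where they do the work, as an engineer would, in place of code of your own. Each camera call takes 0.05 s, during which the arm holds its last target. There are 200 camera calls.

## Working session

There is one attempt and no reset: what is moved stays moved. The work goes in short steps, Python scripts to look and compute and a shell command to move; the robot and the scene stay as the last step left them, time stands still between calls to the robot, and variables do not carry over. Pictures are saved under pics/ and viewed, at most 10 in all, crops included, and the job is handed in when it is done.

```bash
mkdir -p pics; cat > h.py <<'E'
from workcell import bot
import numpy as np, cv2
from scipy.spatial.transform import Rotation as Ro
def save(f,n): cv2.imwrite('pics/'+n,f['img'][:,:,::-1])
def st():
    s=bot.observe(); print({k:np.round(s[k],4).tolist() for k in('clock','position','tool_rot','force','grip_width','finger_force','qpos')}); return s
E
python3 - <<'E'
from h import *
s=st(); print(bot.tip_reach)
for c in('scene','side'):
    f=bot.grab_frame(c); save(f,c+'0.png')
    for q in('meter_grip','meter_tip','meter_eye','port','curing_box','holder','dish_red_face','dish_black_face','jar','spatula'):
        print(c,q,[(np.round(d['xyz'],4).tolist(),round(d['conf'],2)) for d in bot.spot_point(q,f)[:2]])
E
```

```text
{'clock': 0.0, 'position': [0.1839, -0.5971, 0.3033], 'tool_rot': [-3.1405, 0.0, 0.2987], 'force': [-0.2784, -1.0182, 0.1686], 'grip_width': 0.0854, 'finger_force': 0.0, 'qpos': [1.2018, 0.522, -0.0363, 1.6, 0.0211, 1.0211, -0.1128]}
0.0726
scene meter_grip [([0.4884, -0.2803, 0.1817], 0.88)]
scene meter_tip [([0.6477, -0.1156, 0.0013], 0.35)]
scene meter_eye [([0.4704, -0.2821, 0.1118], 0.6)]
scene port [([0.4668, 0.2917, 0.132], 0.91)]
scene curing_box [([0.5341, 0.2964, -0.003], 0.68)]
scene holder [([0.4907, -0.277, -0.0008], 0.8), ([0.4769, -0.1069, -0.0014], 0.2)]
scene dish_red_face [([0.4735, -0.1084, 0.0478], 0.88), ([0.7949, -0.0014, -0.0006], 0.44)]
scene dish_black_face [([0.6478, -0.116, 0.0575], 0.59), ([0.4696, 0.2912, 0.1312], 0.32)]
scene jar [([0.6703, -0.3353, 0.0034], 0.68)]
scene spatula [([0.7942, -0.003, 0.0028], 0.62)]
side meter_grip [([0.4916, -0.2778, 0.1858], 0.82)]
side meter_tip []
side meter_eye [([0.4668, -0.285, 0.1096], 0.6)]
side port [([0.4639, 0.2999, 0.1305], 0.93)]
side curing_box [([0.5353, 0.2899, 0.0005], 0.66)]
side holder [([0.4917, -0.2756, -0.0012], 0.98)]
side dish_red_face [([0.4742, -0.1033, 0.0505], 0.78), ([0.6444, -0.1141, -0.0004], 0.38)]
side dish_black_face [([0.6415, -0.1157, 0.0487], 0.93)]
side jar [([0.6747, -0.3332, 0.0004], 0.77)]
side spatula [([0.7946, 0.0004, -0.0011], 0.91)]
```

View pics/scene0.png

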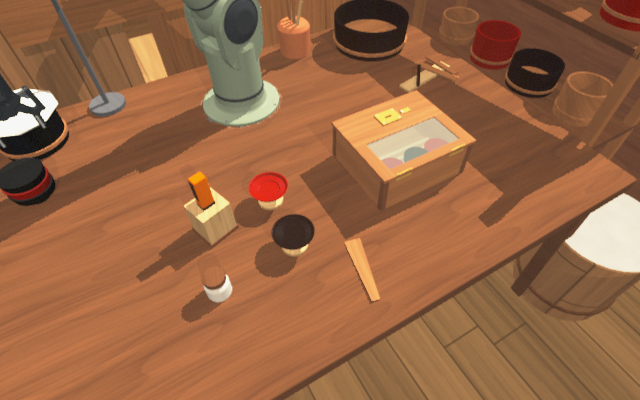

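View pics/side0.png

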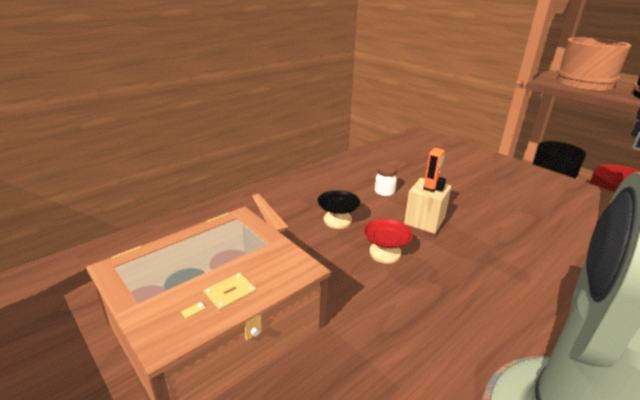

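The scene picture shows the meter in its holder (205,190), the red dish (268,190), the black dish (293,235) and the port (388,117). The side view agrees, and so do the network positions. Next I go above the meter for a close look.

```bash
python3 -m jog '[[[36,-20,-16,0,0,0,1],[36,-20,-16,0,0,0,1],[36,-20,-16,0,0,0,1],[36,-20,-16,0,0,0,1],[36,-20,-16,0,0,0,1]]]' && python3 -m jog '[[[36,-20,0,0,0,0.06,1],[36,-20,0,0,0,0.06,1],[36,-20,0,0,0,0.06,1],[36,-20,0,0,0,0.06,1],[0,0,0,0,0,0.06,1]]]' && python3 -m jog '[[[0,0,0,0,0,0,1],[0,0,0,0,0,0,1]]]' && python3 - <<'E'
from h import *
s=st(); f=bot.grab_frame('wrist'); save(f,'w1.png')
print(np.round(f['tool_from_camera'],3).tolist())
for q in('meter_grip','meter_eye','holder','dish_red_face'):
    print(q,[(np.round(d['xyz'],4).tolist(),round(d['conf'],2)) for d in bot.spot_point(q,f)[:2]])
E
```

```text
clock: 1.6
position: [0.3275, -0.4474, 0.3847]
tool_rot: [3.141, -0.0, 0.299]
force: [0.6, -0.6, 0.3]
grip_width: 0.0852
finger_force: 0.0
clock: 2.1
position: [0.4547, -0.3367, 0.3838]
tool_rot: [-3.14, -0.002, 0.003]
force: [-1.1, -0.1, -1.6]
grip_width: 0.085
finger_force: 0.0
clock: 2.3
position: [0.45, -0.3414, 0.3839]
tool_rot: [3.141, 0.0, -0.0]
force: [-0.4, -0.7, -0.2]
grip_width: 0.0852
finger_force: 0.0
{'clock': 2.3, 'position': [0.45, -0.3414, 0.3839], 'tool_rot': [3.1413, 0.0003, -0.0002], 'force': [-0.374, -0.712, -0.2466], 'grip_width': 0.0852, 'finger_force': 0.0, 'qpos': [0.6191, 0.3505, -0.1008, 1.6573, 0.0386, 1.1358, -1.0629]}
[[-0.001, -0.953, -0.303, 0.078], [1.0, -0.001, 0.0, -0.0], [-0.0, -0.303, 0.953, -0.07], [0.0, 0.0, 0.0, 1.0]]
meter_grip [([0.4896, -0.2777, 0.1834], 0.72)]
meter_eye [([0.4632, -0.2869, 0.1081], 0.73)]
holder [([0.4889, -0.2777, -0.0017], 0.87)]
dish_red_face [([0.4744, -0.107, 0.0472], 0.7)]
```

View pics/w1.png

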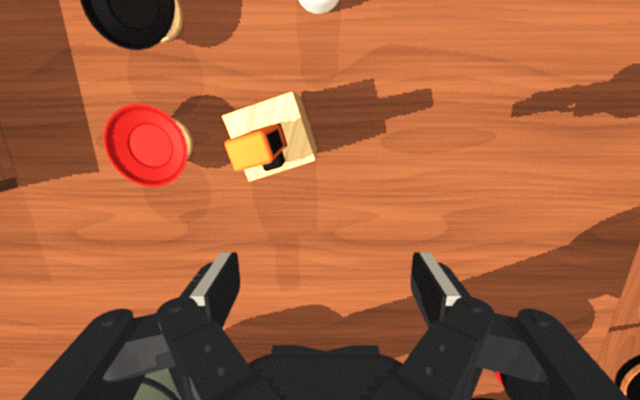

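The wrist picture shows the holder's top with corners near (222,117), (295,92), (316,158) and (249,181), so it is yawed. I'll back-project those to get the angle.

```bash
cat >> h.py <<'E'
def ray(uv,z,f,s=None):
    K=np.array(f['intrinsics'])
    d=np.linalg.inv(K)@[uv[0],uv[1],1]
    if s is not None:
        T=np.array(f['tool_from_camera']); R=Ro.from_euler('xyz',s['tool_rot']).as_matrix()
        o=R@T[:3,3]+s['position']; d=R@T[:3,:3]@d
    else:
        R=np.array(f['R']); o=-R.T@f['t']; d=R.T@d
    return o+d*(z-o[2])/d[2]
E
python3 - <<'E'
from h import *
s=bot.observe(); f=bot.grab_frame('wrist')
P=[ray(p,.106,f,s) for p in((222,117),(295,92),(316,158),(249,181))]
print(np.round(P,4), np.mean(P,0))
for a,b in((1,0),(2,3),(3,0),(2,1)):
    d=P[b]-P[a]; print(np.linalg.norm(d),np.arctan2(d[1],d[0])-(np.pi/2 if a in(1,2) and b in(0,3) else 0))
# port yaw from side: mask of brass plate
for c in('side','scene'):
    g=bot.grab_frame(c)
    t=bot.trace('port',g)
    if t:
        m=t[0]['region'].astype(np.uint8); print(c,t[0]['conf'],m.sum())
    ys,xs=np.where(m); 
    W=np.array([ray((x,y),.134,g)[:2] for x,y in zip(xs,ys)]) if len(xs) else None
    if W is not None:
        print(cv2.minAreaRect((W*1000).astype(np.float32)))
    cv2.imwrite(f'pics/{c}p.png',cv2.resize(g['img'][(230 if c=="side" else 90):(350 if c=="side" else 190),(150 if c=="side" else 330):(350 if c=="side" else 480),::-1],None,fx=4,fy=4))
E
```

```text
[[ 0.5141 -0.2245  0.106 ]
 [ 0.5406 -0.3082  0.106 ]
 [ 0.4671 -0.3306  0.106 ]
 [ 0.4393 -0.2492  0.106 ]] [ 0.49024016 -0.27810918  0.106     ]
0.08771032459179089 0.30702893086588423
0.08599075482716668 0.3292730537271549
0.07876083051938854 0.3180813373453152
0.07684831776549965 0.29570294890642906
side 0.97 31069
((491.7646484375, 301.12933349609375), (321.55615234375, 352.8089599609375), 89.53608703613281)
scene 0.6 10838
((573.9065551757812, 258.6759338378906), (375.5523376464844, 343.21881103515625), 89.81141662597656)
```

View pics/sidep.png

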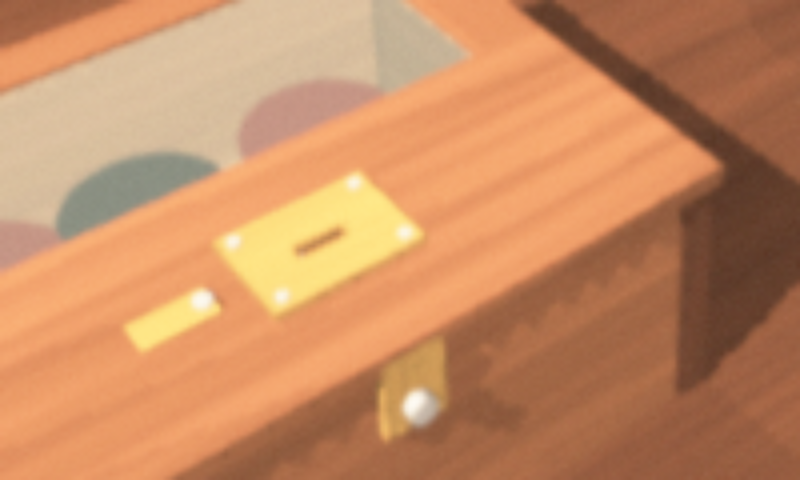

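Meter yaw is about 0.312 and its axis is at (0.490,-0.278). I'll line up, turn, and go down part of the way.

```bash
python3 -m jog '[[[20,-32,0,0,0,0,1],[20,-31,0,0,0,0,1],[0,0,0,0,0,-0.104,1],[0,0,0,0,0,-0.104,1],[0,0,0,0,0,-0.104,1]]]' && python3 -m jog '[[[0,0,10,0,0,0,1],[0,0,20,0,0,0,1],[0,0,20,0,0,0,1],[0,0,10,0,0,0,1],[0,0,0,0,0,0,1]]]'; python3 - <<'E'
from h import *
s=st(); f=bot.grab_frame('wrist'); save(f,'w2.png')
for q in('meter_grip','meter_eye','holder'):
    print(q,[(np.round(d['xyz'],4).tolist(),round(d['conf'],2)) for d in bot.spot_point(q,f)[:2]])
g=bot.grab_frame('side')
for c in((217,241),(358,172),(423,236),(280,315)): print(ray((c[0]/4+150,c[1]/4+230),.134,g))
E
```

```text
clock: 3.3
position: [0.4908, -0.2777, 0.3839]
tool_rot: [-3.142, 0.0, 0.316]
force: [0.7, 0.2, -0.7]
grip_width: 0.0854
finger_force: 0.0
clock: 3.8
position: [0.4902, -0.2778, 0.3225]
tool_rot: [-3.14, 0.002, 0.309]
force: [-0.1, 0.2, 0.0]
grip_width: 0.0855
finger_force: 0.0
{'clock': 3.8, 'position': [0.4902, -0.2778, 0.3225], 'tool_rot': [-3.1399, 0.0016, 0.309], 'force': [-0.1014, 0.1863, 0.0329], 'grip_width': 0.0855, 'finger_force': 0.0, 'qpos': [0.5493, 0.4092, -0.1881, 1.7362, 0.0879, 1.0067, -0.9326]}
meter_grip [([0.4895, -0.2777, 0.1835], 0.81)]
meter_eye []
holder [([0.4895, -0.2771, -0.0054], 0.66)]
[0.48900337 0.32589503 0.134     ]
[0.48882565 0.26222933 0.134     ]
[0.4398389  0.26296957 0.134     ]
[0.4385647  0.32686758 0.134     ]
```

View pics/w2.png

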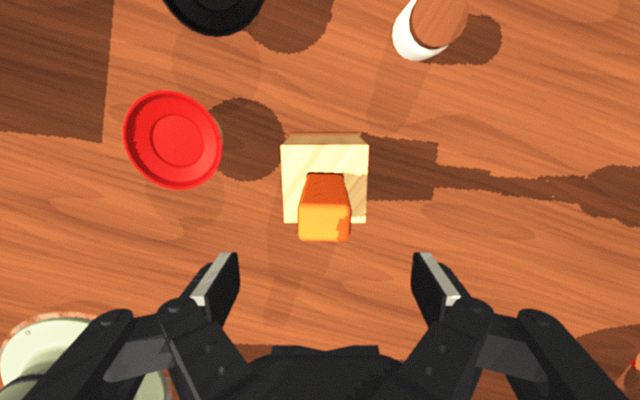

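The handle (325,210) is centred between the fingers and square to them. From the side view the port is at (0.464,0.2945) with yaw close to 0. I'll go down and grip.

```bash
python3 -m jog '[[[0,0,20,0,0,0,1],[0,0,25,0,0,0,1],[0,0,25,0,0,0,1],[0,0,15,0,0,0,1],[0,0,0,0,0,0,1]]]' && python3 -m jog '[[[0,0,0,0,0,0,0],[0,0,0,0,0,0,0],[0,0,0,0,0,0,0],[0,0,0,0,0,0,0],[0,0,0,0,0,0,0]]]' 60 && python3 -m jog '[[[0,0,0,0,0,0,0],[0,0,0,0,0,0,0],[0,0,0,0,0,0,0]]]' 60
```

```text
clock: 4.55
position: [0.4902, -0.2777, 0.2377]
tool_rot: [-3.14, 0.002, 0.311]
force: [-0.1, -0.8, -0.1]
grip_width: 0.0857
finger_force: 0.0
clock: 5.05
position: [0.4909, -0.2777, 0.2398]
tool_rot: [3.141, -0.001, 0.311]
force: [-2.9, 2.1, 9.7]
grip_width: 0.0357
finger_force: 58.2
clock: 5.35
position: [0.4909, -0.2777, 0.2398]
tool_rot: [3.141, -0.001, 0.311]
force: [-1.7, 3.5, 10.0]
grip_width: 0.0356
finger_force: 58.2
```

```bash
python3 -m jog '[[[0,0,-10,0,0,0,0],[0,0,-20,0,0,0,0],[0,0,-25,0,0,0,0],[0,0,-25,0,0,0,0],[0,0,-25,0,0,0,0]]]' && python3 -m jog '[[[0,0,-20,0,0,0,0],[0,0,-10,0,0,0,0],[0,0,0,0,0,0.1,0],[0,0,0,0,0,0.1,0],[0,0,0,0,0,0.11,0]]]' && python3 -m jog '[[[0,-20,0,0,0,0,0],[2,-40,0,0,0,0,0],[3,-40,0,0,0,0,0],[0,-40,0,0,0,0,0],[0,-30,0,0,0,0,0]]]' && python3 -m jog '[[[0,0,0,0,0,0,0],[0,0,0,0,0,0,0]]]';  python3 - <<'E'
from h import *
s=st(); p=bot.grab_frame('wrist'); save(p,'w3.png')
for c in('scene','side','wrist'):
  f=bot.grab_frame(c) if c!='wrist' else p; save(f,c+'3.png')
  for q in('meter_grip','meter_tip','meter_eye','dish_red_face'):
    print(c,q,[(np.round(d['xyz'],4).tolist(),round(d['conf'],2)) for d in bot.spot_point(q,f)[:1]])
E
```

```text
clock: 5.85
position: [0.4905, -0.2779, 0.3457]
tool_rot: [3.141, -0.0, 0.311]
force: [-1.0, -0.2, -2.2]
grip_width: 0.0354
finger_force: 59.4
clock: 6.35
position: [0.4904, -0.2779, 0.3738]
tool_rot: [-3.141, 0.0, -0.004]
force: [-0.2, -0.3, -2.2]
grip_width: 0.0353
finger_force: 59.4
clock: 6.85
position: [0.4952, -0.1055, 0.3739]
tool_rot: [-3.141, 0.0, 0.002]
force: [0.7, -0.0, -2.6]
grip_width: 0.0356
finger_force: 59.7
clock: 7.05
position: [0.4954, -0.1078, 0.3739]
tool_rot: [3.141, 0.0, 0.002]
force: [0.4, -0.3, -2.5]
grip_width: 0.0352
finger_force: 59.9
{'clock': 7.05, 'position': [0.4954, -0.1078, 0.3739], 'tool_rot': [3.1414, 0.0002, 0.0018], 'force': [0.3514, -0.2823, -2.5191], 'grip_width': 0.0352, 'finger_force': 59.9127, 'qpos': [0.2683, 0.265, -0.2114, 1.8085, 0.0627, 1.0748, -1.5348]}
scene meter_grip [([0.6469, -0.1177, 0.0008], 0.75)]
scene meter_tip [([0.4887, -0.1074, 0.141], 0.75)]
scene meter_eye [([0.4709, -0.1096, 0.2444], 0.68)]
scene dish_red_face [([0.4751, -0.1083, 0.0481], 0.73)]
side meter_grip [([0.4968, -0.1071, 0.3231], 0.75)]
side meter_tip [([0.4964, -0.1048, 0.1426], 0.92)]
side meter_eye [([0.4688, -0.1076, 0.2446], 0.93)]
side dish_red_face [([0.4722, -0.1066, 0.0517], 0.86)]
wrist meter_grip [([0.4939, -0.1076, 0.3199], 0.56)]
wrist meter_tip [([0.4975, -0.1108, 0.1421], 0.96)]
wrist meter_eye []
wrist dish_red_face [([0.4772, -0.1059, 0.0492], 0.77)]
```

View pics/side3.png

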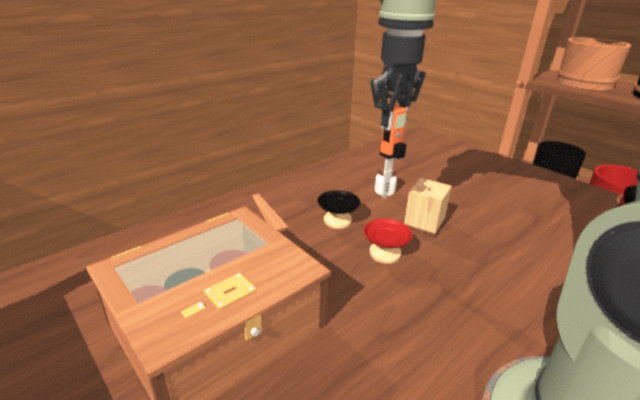

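The meter hangs upright in the gripper (blade tip near (383,190) in the picture) with the eye over the red dish. I'll lower 40 mm and hold.

```bash
python3 -m jog '[[[1,-1,8,0,0,0,0],[0,0,12,0,0,0,0],[0,0,12,0,0,0,0],[0,0,8,0,0,0,0],[0,0,0,0,0,0,0]]]'; for i in 1 2 3 4 5; do python3 -m jog '[[[0,0,0,0,0,0,0],[0,0,0,0,0,0,0],[0,0,0,0,0,0,0],[0,0,0,0,0,0,0],[0,0,0,0,0,0,0]]]' | head -2; done; python3 - <<'E'
from h import *
s=st()
for c in('scene','side'):
  f=bot.grab_frame(c)
  for q in('meter_tip','meter_eye'):
    print(c,q,[(np.round(d['xyz'],4).tolist(),round(d['conf'],2)) for d in bot.spot_point(q,f)[:1]])
E
```

```text
clock: 8.3
position: [0.496, -0.1069, 0.3324]
tool_rot: [-3.141, 0.002, 0.001]
force: [-0.5, -0.4, -2.1]
grip_width: 0.0355
finger_force: 59.8
clock: 8.8
position: [0.4966, -0.107, 0.3341]
clock: 9.3
position: [0.4965, -0.1069, 0.3339]
clock: 9.8
position: [0.4965, -0.1069, 0.3339]
clock: 10.3
position: [0.4965, -0.107, 0.3339]
clock: 10.8
position: [0.4965, -0.1069, 0.3339]
{'clock': 10.8, 'position': [0.4965, -0.1069, 0.3339], 'tool_rot': [-3.1416, -0.0, 0.0007], 'force': [-0.6542, 0.5769, -2.1729], 'grip_width': 0.0353, 'finger_force': 59.8299, 'qpos': [0.2637, 0.3072, -0.2111, 1.8603, 0.0762, 0.9819, -1.5502]}
scene meter_tip [([0.6472, -0.1171, -0.0002], 0.7)]
scene meter_eye [([0.4747, -0.1065, 0.2048], 0.61)]
side meter_tip [([0.5001, -0.1036, 0.1024], 0.65)]
side meter_eye [([0.4687, -0.1084, 0.2038], 0.95)]
```

The hold is done. Keeping this yaw at the port would bring joint 7 near its limit, so I lift, make a half turn (either way round is allowed), then cross over.

```bash
python3 -m jog '[[[0,0,-15,0,0,0,0],[0,0,-25,0,0,0,0],[0,0,-25,0,0,0,0],[0,0,-20,0,0,0,0],[0,0,-10,0,0,-0.1,0]]]'; for i in 1 2 3 4; do python3 -m jog '[[[0,0,0,0,0,-0.15,0],[0,0,0,0,0,-0.15,0],[0,0,0,0,0,-0.15,0],[0,0,0,0,0,-0.15,0],[0,0,0,0,0,-0.15,0]]]' |head -3; done; python3 -m jog '[[[0,0,0,0,0,-0.04,0],[0,0,0,0,0,0,0],[0,0,0,0,0,0,0]]]'; python3 -c "from h import *;st()"
```

```text
clock: 11.6
position: [0.4968, -0.1069, 0.4307]
tool_rot: [3.141, -0.002, 0.101]
force: [0.9, 0.2, -3.3]
grip_width: 0.0354
finger_force: 60.1
clock: 12.1
position: [0.4965, -0.1069, 0.4289]
tool_rot: [-3.142, 0.0, 0.857]
clock: 12.6
position: [0.4965, -0.107, 0.4289]
tool_rot: [-3.142, 0.0, 1.607]
clock: 13.1
position: [0.4965, -0.107, 0.4289]
tool_rot: [-3.142, -0.0, 2.357]
clock: 13.6
position: [0.4965, -0.107, 0.4289]
tool_rot: [-3.142, 0.0, 3.107]
clock: 13.9
position: [0.4965, -0.107, 0.4289]
tool_rot: [3.142, -0.0, 3.139]
force: [0.2, 0.1, -2.7]
grip_width: 0.0352
finger_force: 60.0
{'clock': 13.9, 'position': [0.4965, -0.107, 0.4289], 'tool_rot': [3.1416, -0.0001, 3.1389], 'force': [0.2171, 0.0706, -2.7239], 'grip_width': 0.0352, 'finger_force': 60.0323, 'qpos': [0.6378, 0.2691, -0.6749, 1.7044, 0.1772, 1.2302, 1.4891]}
```

```bash
python3 -m jog '[[[0,25,0,0,0,0,0],[4,45,0,0,0,0,0],[4,45,0,0,0,0,0],[4,45,0,0,0,0,0],[4,45,0,0,0,0,0]]]'|head -3;python3 -m jog '[[[4,45,0,0,0,0,0],[4,45,0,0,0,0,0],[4,45,0,0,0,0,0],[4,45,0,0,0,0,0],[0,16,0,0,0,0,0]]]'|head -3;python3 -m jog '[[[0,0,0,0,0,0,0],[0,0,0,0,0,0,0],[0,0,0,0,0,0,0]]]';python3 - <<'E'
from h import *
s=st()
for c in('wrist','scene','side'):
  f=bot.grab_frame(c); save(f,c+'4.png')
  for q in('meter_tip','port'):
    print(c,q,[(np.round(d['xyz'],4).tolist(),round(d['conf'],2)) for d in bot.spot_point(q,f)[:1]])
E
```

```text
clock: 14.4
position: [0.4802, 0.0997, 0.4291]
tool_rot: [-3.141, 0.001, 3.139]
clock: 14.9
position: [0.4631, 0.2984, 0.4289]
tool_rot: [3.14, -0.001, -3.139]
clock: 15.2
position: [0.4652, 0.2931, 0.4289]
tool_rot: [-3.141, 0.0, 3.139]
force: [0.2, -0.8, -2.5]
grip_width: 0.0357
finger_force: 60.2
{'clock': 15.2, 'position': [0.4652, 0.2931, 0.4289], 'tool_rot': [-3.141, 0.0002, 3.1389], 'force': [0.2283, -0.7889, -2.4851], 'grip_width': 0.0357, 'finger_force': 60.156, 'qpos': [-0.0605, 0.3838, -0.8335, 1.5993, 0.2932, 1.2895, 0.628]}
wrist meter_tip [([0.4657, 0.2905, 0.194], 0.65)]
wrist port [([0.4667, 0.2975, 0.135], 0.58)]
scene meter_tip [([0.4662, 0.2888, 0.1953], 0.57)]
scene port [([0.4713, 0.2919, 0.131], 0.88)]
side meter_tip [([0.4661, 0.2918, 0.1977], 0.9)]
side port [([0.4662, 0.2982, 0.1331], 0.9)]
```

View pics/wrist4.png

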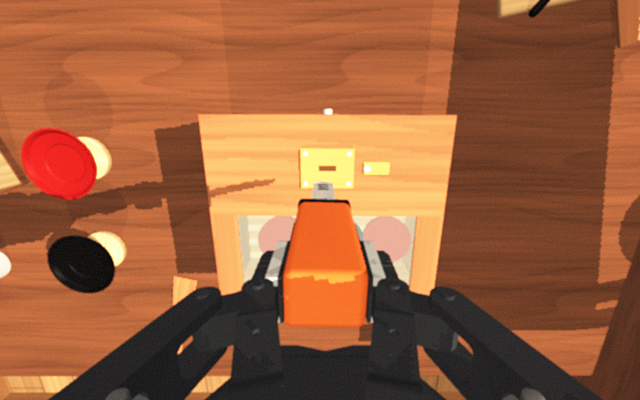

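The wrist picture shows the tip (323,187) just short of the slot (327,168), with the plate square to the picture. I'll lower the tip to about 15 mm above the brass and measure the offset there.

```bash
python3 -m jog '[[[0,0,15,0,0,0,0],[0,0,20,0,0,0,0],[0,0,10,0,0,0,0],[0,0,0,0,0,0,0],[0,0,0,0,0,0,0]]]';python3 - <<'E'
from h import *
s=st(); im=[]
for c in('wrist','side','scene'):
  f=bot.grab_frame(c); save(f,c+'5.png')
  hsv=cv2.cvtColor(f['img'],cv2.COLOR_RGB2HSV)
  m=cv2.inRange(hsv,(22,90,120),(32,255,255))
  n,l,stt,cen=cv2.connectedComponentsWithStats(m)
  for k in np.argsort(-stt[1:,4])[:2]+1:
    cs,_=cv2.findContours((l==k).astype(np.uint8),cv2.RETR_EXTERNAL,cv2.CHAIN_APPROX_NONE)
    W=np.array([ray(p[0],.134,f,s if c=='wrist' else None)[:2]*1000 for p in cs[0]],np.float32)
    print(c,stt[k],cv2.minAreaRect(W))
  for q in('meter_tip','port'):
    print(c,q,[(np.round(d['xyz'],4).tolist(),round(d['conf'],2)) for d in bot.spot_point(q,f)[:1]])
  K=np.array(f['intrinsics']); X=np.array([.465,.294,.14])
  if c=='wrist':
    T=np.array(f['tool_from_camera']);R=Ro.from_euler('xyz',s['tool_rot']).as_matrix()
    x=T[:3,:3].T@(R.T@(X-s['position'])-T[:3,3])
  else: x=np.array(f['R'])@X+f['t']
  u=(K@x)[:2]/x[2]; u=u.astype(int); print(u)
  h=32 
  im.append(cv2.resize(f['img'][u[1]-h:u[1]+h,u[0]-h:u[0]+h,::-1],(266,266),interpolation=cv2.INTER_CUBIC))
cv2.imwrite('pics/c5.png',np.hstack(im))
E
```

```text
clock: 16.15
position: [0.4649, 0.2943, 0.3845]
tool_rot: [3.141, 0.0, 3.141]
force: [0.4, 0.9, -1.8]
grip_width: 0.035
finger_force: 60.1
{'clock': 16.15, 'position': [0.4649, 0.2943, 0.3845], 'tool_rot': [3.1412, 0.0002, 3.1409], 'force': [0.3983, 0.8832, -1.7764], 'grip_width': 0.035, 'finger_force': 60.0775, 'qpos': [-0.0723, 0.4197, -0.8225, 1.6673, 0.3263, 1.1979, 0.5981]}
wrist [ 296  154   61   45 1962] ((464.96533203125, 296.000732421875), (66.80470275878906, 50.04754638671875), 89.92388153076172)
wrist [367 170  30  14 345] ((465.0870666503906, 357.5286560058594), (32.00352478027344, 14.795414924621582), 89.92411804199219)
wrist meter_tip [([0.4671, 0.2889, 0.1504], 0.73)]
wrist port [([0.4648, 0.2984, 0.1363], 0.92)]
[324 177]
side [205 274  50  34 742] ((465.7632751464844, 295.0235595703125), (65.6801986694336, 48.840328216552734), 89.33072662353516)
side [182 304  23  13 128] ((463.24737548828125, 358.1774597167969), (30.116422653198242, 13.952108383178711), 89.55648040771484)
side meter_tip [([0.4677, 0.294, 0.154], 0.59)]
side port [([0.4656, 0.3006, 0.1312], 0.85)]
[229 286]
scene [375 108  27  17 212] ((462.97210693359375, 294.6103210449219), (66.37809753417969, 50.9432258605957), 89.79022979736328)
scene [184 188  39  22  76] ((501.4045104980469, -283.9122619628906), (46.58095169067383, 82.80609130859375), 13.291271209716797)
scene meter_tip [([0.4609, 0.2859, 0.15], 0.83)]
scene port [([0.4651, 0.2935, 0.1342], 0.93)]
[388 114]
```

View pics/c5.png

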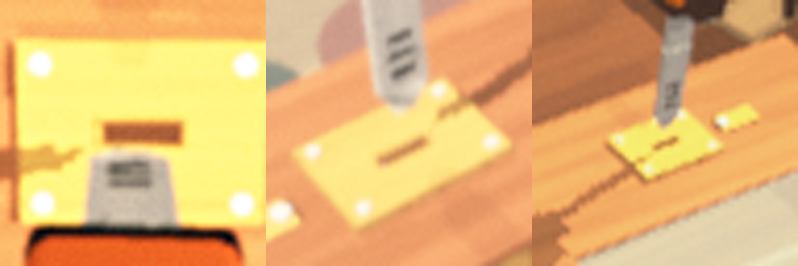

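The crops show the tip about 2.5 px left of the slot in the wrist view, (323.8,182) against (326.4,177). I'll back-project the tip and slot pixels in all three views.

```bash
python3 - <<'E'
from h import *
s=bot.observe()
for c,t,p in(('wrist',(323.8,182.3),(326.4,176.8)),('side',(230,279.3),(229.7,290.3)),('scene',(387.8,111.8),(388.2,116.2))):
  f=bot.grab_frame(c); a=s if c=='wrist' else None
  P=ray(p,.134,f,a)
  print(c,np.round(f['intrinsics'][0][2],1),'slot',P[:2].round(4),[ (z,(ray(t,z,f,a)-P)[:2].round(4)) for z in(.1495,.1515,.1535)])
E
```

```text
wrist 324.9 slot [0.4652 0.2961] [(0.1495, array([ 0.0022, -0.0028])), (0.1515, array([ 0.0017, -0.0028])), (0.1535, array([ 0.0012, -0.0028]))]
side 320.5 slot [0.4635 0.2957] [(0.1495, array([ 0.0058, -0.0055])), (0.1515, array([ 0.0037, -0.0045])), (0.1535, array([ 0.0016, -0.0034]))]
scene 326.7 slot [0.4658 0.2948] [(0.1495, array([-0.0021, -0.002 ])), (0.1515, array([-0.0001, -0.0037])), (0.1535, array([ 0.0018, -0.0054]))]
```

All three views agree with the tip at z≈0.153: it is off by +1.5 mm in x and -2.8 mm in y. I'll correct, lower 12 mm and check once more.

```bash
python3 -m jog '[[[1.5,2.8,0,0,0,0,0],[0,0,7,0,0,0,0],[0,0,7,0,0,0,0],[0,0,0,0,0,0,0],[0,0,0,0,0,0,0]]]';python3 - <<'E'
from h import *
s=st(); im=[]
for c,u in(('wrist',(326,175)),('side',(229,286)),('scene',(388,114))):
  f=bot.grab_frame(c); save(f,c+'6.png')
  h=24
  im.append(cv2.resize(f['img'][u[1]-h:u[1]+h,u[0]-h:u[0]+h,::-1],(264,264),interpolation=cv2.INTER_CUBIC))
cv2.imwrite('pics/c6.png',np.hstack(im))
E
```

```text
clock: 17.25
position: [0.4633, 0.2968, 0.3696]
tool_rot: [-3.141, -0.001, 3.141]
force: [-0.1, 0.3, -2.0]
grip_width: 0.0354
finger_force: 60.1
{'clock': 17.25, 'position': [0.4633, 0.2968, 0.3696], 'tool_rot': [-3.1414, -0.0005, 3.1408], 'force': [-0.1166, 0.3249, -1.9982], 'grip_width': 0.0354, 'finger_force': 60.1247, 'qpos': [-0.0825, 0.4336, -0.8176, 1.6878, 0.3392, 1.1692, 0.5812]}
```

View pics/c6.png

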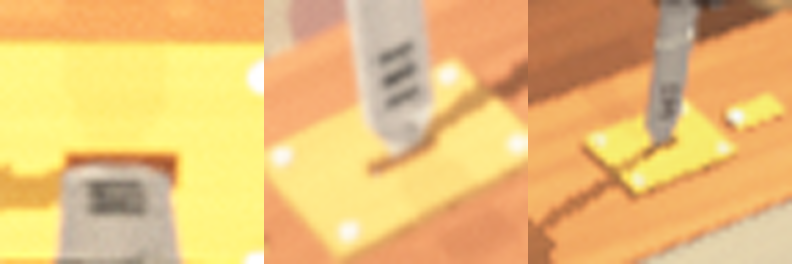

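```bash
python3 - <<'E'
from h import *
s=bot.observe()
for c,t,p in(('wrist',(323.5,181.),(324.3,179.6)),('side',(230.5,289.3),(230.3,290.4)),('scene',(388,115.5),(388.2,116.2))):
  f=bot.grab_frame(c); a=s if c=='wrist' else None
  P=ray(p,.134,f,a)
  print(c,'slot',P[:2].round(4),[ (z,(ray(t,z,f,a)-P)[:2].round(4)) for z in(.136,.138,.14)])
f=bot.grab_frame('wrist'); hsv=cv2.cvtColor(f['img'],cv2.COLOR_RGB2HSV)
m=cv2.inRange(hsv,(22,90,120),(32,255,255)); n,l,q,_=cv2.connectedComponentsWithStats(m); k=1+np.argmax(q[1:,4])
ys,xs=np.where(l==k); print(q[k])
W=np.array([ray(p,.134,f,s)[:2]*1000 for p in zip(xs,ys)],np.float32); print(cv2.minAreaRect(W))
E
```

```text
wrist slot [0.4633 0.2967] [(0.136, array([ 0.001 , -0.0008])), (0.138, array([ 0.0005, -0.0008])), (0.14, array([-0.    , -0.0008]))]
side slot [0.4627 0.2951] [(0.136, array([-0.    , -0.0005])), (0.138, array([-0.002 ,  0.0005])), (0.14, array([-0.004 ,  0.0014]))]
scene slot [0.4658 0.2948] [(0.136, array([-0.001 , -0.0003])), (0.138, array([ 0.0009, -0.0019])), (0.14, array([ 0.0028, -0.0036]))]
[ 292  158   64   47 1719]
((465.17791748046875, 295.86334228515625), (66.79167938232422, 50.413856506347656), 89.26152038574219)
```

Remaining offset is about 0 in x and -0.7 mm in y. I'll correct that and feel the way in.

```bash
python3 -m jog '[[[0,0.7,0,0,0,0,0],[0,0,2,0,0,0,0],[0,0,2,0,0,0,0],[0,0,2,0,0,0,0],[0,0,0,0,0,0,0]]]'; python3 -m jog '[[[0,0,2,0,0,0,0],[0,0,2,0,0,0,0],[0,0,0,0,0,0,0]]]'
```

```text
clock: 18.1
position: [0.4633, 0.2975, 0.3635]
tool_rot: [-3.141, -0.0, 3.141]
force: [1.0, -0.4, -1.3]
grip_width: 0.0355
finger_force: 60.1
clock: 18.4
position: [0.4633, 0.2975, 0.3596]
tool_rot: [-3.141, -0.0, 3.141]
force: [-0.4, -0.1, -2.8]
grip_width: 0.0355
finger_force: 60.1
```

```bash
for i in 1 2 3; do python3 -m jog '[[[0,0,2,0,0,0,0],[0,0,2,0,0,0,0],[0,0,0,0,0,0,0]]]' | sed -n 2,4p; done
```

```text
position: [0.4633, 0.2975, 0.3556]
tool_rot: [-3.141, -0.0, 3.141]
force: [0.5, 0.3, -1.4]
position: [0.4633, 0.2975, 0.3516]
tool_rot: [-3.141, -0.0, 3.141]
force: [0.0, 0.1, -2.9]
position: [0.4633, 0.2975, 0.3476]
tool_rot: [-3.141, -0.0, 3.141]
force: [0.8, -0.7, -2.2]
```

The full blade width is in the slot without contact force, so I continue.

```bash
for i in 1 2 3; do python3 -m jog '[[[0,0,4,0,0,0,0],[0,0,5,0,0,0,0],[0,0,5,0,0,0,0],[0,0,5,0,0,0,0],[0,0,1,0,0,0,0]]]' | sed -n 1,4p; done;  python3 -m jog '[[[0,0,1,0,0,0,0],[0,0,0,0,0,0,0],[0,0,0,0,0,0,0],[0,0,0,0,0,0,0],[0,0,0,0,0,0,0]]]'; python3 - <<'E'
from h import *
s=st(); im=[]
for c,u in(('side',(229,270)),('scene',(388,100))):
  f=bot.grab_frame(c); h=50
  im.append(cv2.resize(f['img'][u[1]-h:u[1]+h,u[0]-h:u[0]+h,::-1],(400,400),interpolation=cv2.INTER_CUBIC))
  for q in('meter_grip','meter_eye','dish_red','dish_black','jar','spatula'):
    print(c,q,[(np.round(d['xyz'],4).tolist(),round(d['conf'],2)) for d in bot.spot_point(q,f)[:1]])
cv2.imwrite('pics/c7.png',np.hstack(im))
E
```

```text
clock: 19.8
position: [0.4632, 0.2974, 0.3272]
tool_rot: [-3.141, -0.001, 3.141]
force: [-0.5, -0.7, -2.8]
clock: 20.3
position: [0.4632, 0.2974, 0.3072]
tool_rot: [-3.141, -0.001, 3.141]
force: [-0.3, -0.3, -2.0]
clock: 20.8
position: [0.4632, 0.2975, 0.2872]
tool_rot: [-3.141, -0.001, 3.141]
force: [0.0, -0.8, -2.4]
clock: 21.3
position: [0.4634, 0.2976, 0.287]
tool_rot: [3.142, 0.0, 3.141]
force: [0.5, -0.7, -2.1]
grip_width: 0.0354
finger_force: 60.1
{'clock': 21.3, 'position': [0.4634, 0.2976, 0.287], 'tool_rot': [3.1415, 0.0002, 3.1407], 'force': [0.5261, -0.6982, -2.107], 'grip_width': 0.0354, 'finger_force': 60.1272, 'qpos': [-0.1213, 0.5205, -0.7755, 1.788, 0.4244, 1.0076, 0.5072]}
side meter_grip [([0.4673, 0.2978, 0.2357], 0.86)]
side meter_eye [([0.4834, 0.2941, 0.1562], 0.88)]
side dish_red [([0.4753, -0.1058, 0.0003], 0.97)]
side dish_black [([0.6449, -0.1145, -0.0011], 0.93)]
side jar [([0.6754, -0.3296, 0.0012], 0.67)]
side spatula [([0.7966, 0.0011, -0.0026], 0.58)]
scene meter_grip [([0.4647, 0.2986, 0.2311], 0.97)]
scene meter_eye [([0.4859, 0.2935, 0.1598], 0.68)]
scene dish_red [([0.4777, -0.105, -0.0044], 0.56)]
scene dish_black [([0.6464, -0.1189, 0.0018], 0.88)]
scene jar [([0.6675, -0.3372, 0.0029], 0.72)]
scene spatula [([0.7936, -0.0031, -0.0012], 0.6)]
```

View pics/c7.png

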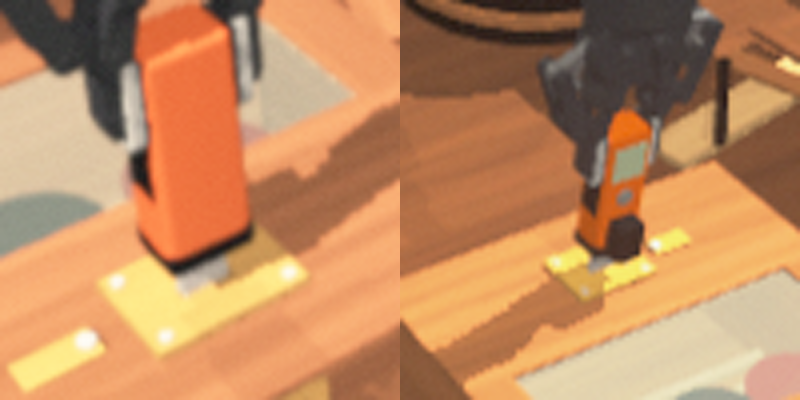

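The blade is in the slot, the white line is hidden, and the handle is clear of the brass by about 20 mm. Nothing else has moved, so I hand it in.

```bash
python3 -c "
from h import *
print(bot.job_done())"
```

```text
the job is handed in; nothing more can be done
None
```

The job is handed in (no verdict was returned): the eye was held on the red dish for over two seconds, and the meter now stands upright and gripped in the brass port, tip about 79 mm below the plate, with no contact force seen going in and both dishes, jar and spatula in place.

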